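Unstack the colour blocks into their trays

TASK

The four printing blocks of a colour print have been left piled up. Take the pile apart from the top down, one block at a time, leaving the rest of the pile standing where it is, and lay each block flat and face up inside the tray with the rim of its own colour, centred, with its long side along the tray's long side. Do not shift the white mixing cup.

Things in the scene. Friction and masses are not known exactly. Their poses are not given: they have to be found in the camera images.
- block_yellow: yellow printing block: 24 mm along its x, 34 mm along its y (long side), 24 mm high along z. Pale wood, its top layer, border and carved sprig yellow on a grey ground. Origin at the centre of its underside, z up. At the start it lies on the red block; grasp it across its 24 mm sides, fingertips more than 5 mm above its underside. Loose, under 0.2 kg.
- block_red: red printing block: 38 mm along its x, 54 mm along its y (long side), 24 mm high along z. Pale wood, its top layer, border and carved sprig red on a grey ground. Origin at the centre of its underside, z up. At the start it lies on the blue block; grasp it across its 38 mm sides, fingertips more than 5 mm above its underside. Loose, under 0.2 kg.
- block_blue: blue printing block: 52 mm along its x, 76 mm along its y (long side), 24 mm high along z. Pale wood, its top layer, border and carved sprig blue on a grey ground. Origin at the centre of its underside, z up. At the start it lies on the black block; grasp it across its 52 mm sides, fingertips more than 5 mm above its underside. Loose, under 0.2 kg.
- block_black: black printing block: 66 mm along its x, 100 mm along its y (long side), 24 mm high along z. Pale wood, its top layer, border and carved sprig black on a grey ground. Origin at the centre of its underside, z up. At the start it is the bottom of the stack and stands on the desk; grasp it across its 66 mm sides, fingertips more than 5 mm above its underside. Loose, under 0.2 kg.
- tray_yellow: yellow tray: shallow tray with a white floor and a 7 mm wide yellow rim, fixed to the desk; outside 56 x 66 mm (x, y), inside 42 x 52 mm, so there are 9 mm free on each side of the yellow block. Long side along its y, z up. Origin at the centre of its underside; its inner floor is 3 mm and its rim 8 mm above the desk.
- tray_red: red tray: shallow tray with a white floor and a 7 mm wide red rim, fixed to the desk; outside 70 x 86 mm (x, y), inside 56 x 72 mm, so there are 9 mm free on each side of the red block. Long side along its y, z up. Origin at the centre of its underside; its inner floor is 3 mm and its rim 8 mm above the desk.
- tray_blue: blue tray: shallow tray with a white floor and a 7 mm wide blue rim, fixed to the desk; outside 84 x 108 mm (x, y), inside 70 x 94 mm, so there are 9 mm free on each side of the blue block. Long side along its y, z up. Origin at the centre of its underside; its inner floor is 3 mm and its rim 8 mm above the desk.
- tray_black: black tray: shallow tray with a white floor and a 7 mm wide black rim, fixed to the desk; outside 98 x 132 mm (x, y), inside 84 x 118 mm, so there are 9 mm free on each side of the black block. Long side along its y, z up. Origin at the centre of its underside; its inner floor is 3 mm and its rim 8 mm above the desk.
- mixing_cup: small white mixing cup, 44 mm across and 32 mm high, dark inside, standing open among the trays, light and loose; a bystander. Origin at the centre of its underside.
Not all that is in view belongs to the job. Leave any blue or pink look-alike of the block_yellow alone.

How it is judged:
By the outcome, as a careful person would: the job done as asked, in the order asked, and still so for the second after the job is handed in, with the robot touching nothing.
It also fails if it takes over 120 s, if anything falls off the work surface, if the arm or the gripper's body presses on something with over 40 N, if the wrist force passes 120 N, or if a joint passes its speed limit or range.

ROBOT

A 6-joint arm with a two-finger parallel gripper is mounted at the origin on a cart in front of the work surface, level with it; the furniture and walls round the work are solid. World frame = base frame: x ahead of the robot, y to its left, z up, the work surface at z = 0. Lengths are in m, angles in rad, forces in N, time in s.
With the tool pointing down it reaches from about 0.275 to 0.75 m from the base axis. Payload 10.2 kg.
Tool frame: the origin (TCP) lies at the very end of the fingers, on their centre line; the grasp point (between the pads) lies behind it (r.tcp_to_grasp is the z of the grasp point in the tool frame, in m); z points along the fingers, y is the line along which they close (so a half turn about z gives the same grasp; the last joint's range is limited). The gripper opens to 85 mm and grips with 20 to 120 N. Pads are 22 mm wide; open, the fingers measure 114 mm over their backs; the gripper's body (76 mm by 85 mm) begins 54 mm behind the grasp point. The pads swing forward as they close: fully open they stand 13 mm farther back than shut.
Start: joints at [1.035, 0.313, 1.498, -0, 1.331, -0.223], TCP at [0.162, 0.5, 0.195] pointing down, gripper open.
Joint ranges: [-2.94, 2.94], [-0.97, 2.17], [0.19, 2.56], [-1.23, 4.37], [0.02, 3.11], [-2.88, 2.88]. Speed limits (rad/s): [2.39, 2.39, 3.01, 3.14, 3.14, 3.14].

INTERFACE

Orientations are given as a 3x3 rotation matrix whose columns are the frame's x, y, z axes.
In Python, from cell import r gives the robot as it stands. The module is installed in compiled form; this text tells all that it offers.
- The arm moves only by the tool advance, called after ">>>" as a command line: name --argument value ..., lists and objects as JSON in quotes. Schema: {"type":"object","properties":{"deltas":{"type":"array","items":{"type":"number"},"minItems":5,"maxItems":100},"force":{"type":"number"},"only":{"type":"string"},"quiet":{"type":"boolean"},"lines":{"type":"string"}},"required":["deltas"],"additionalProperties":false}. deltas is one flat list of numbers that holds 1 to 20 rows one after another, with no inner brackets; each row has 5 numbers: the opening from 0.0 (shut) to 1.0 (fully open), then dx, dy, dz in shares of 1 m (1.0 is 1 m), then a turn about the tool's z in parts of the range, where 1.0 means pi rad; each row is the pose to reach, as a shift and turn from the pose commanded when the call began, along the tool's axes at that moment; what a row does not reach only later rows make up. A row lasts 1/10 s, in which the tool goes at most 0.05 m and 0.15 rad, less where a joint would pass 70% of its speed; a pose out of reach is approached as far as the arm can. The fingers move at their own pace and stop on an object; force is the grip in N (left out, the last holds). Time passes only in rows, so rows that do not move let the fingers close. The tool returns the time, the measured TCP pose, the force, the opening and the grip force at its end. only (a regular expression) keeps the lines of the reply that match it, lines (a string "A,B") keeps lines A to B, and quiet returns only ok. Shift and turn numbers lie between -1 and 1, and a call with a number outside is refused. Input that does not fit is refused with a message, and nothing moves.
- r.observe(): the state, without advancing time (a new reading comes with each control period).
- r.camera(name): name is "side" or "top"; returns a dict with "image" (480x640x3 uint8, red, green, blue), "mtx" (3x3 intrinsics, pixels), "world_to_cam" (4x4, takes a point from world to camera coordinates). Camera axes: x right, y up, looking along -z (the intrinsics and any distortion apply to the point x, -y, -z); pixel columns grow to the right and rows downward; lengths in m; the calibration is good to about 2 mm. A picture is of the moment at which its call begins. There is no depth.
- r.close_job(): hands the job in; it is judged then, once.
Trained networks look in the newest picture that a camera, given by its name, has taken for a name from the list of things; names that differ only in an ending like _2 or _b are one class to them, and where a whole thing is asked for, a point or a joint stands for the part that bears it (a point fixed in the world has none). Each returns a list of dicts, best first, with "p" (0 to 1); they miss things now and then, are a little off and sometimes report something else, mostly with a low value. They report only what shows in the picture. A call takes as long as a camera call. They do not tell look-alikes from the thing itself.
- r.recognise(label, camera): "position" ([row, column] in pixels, amid what is visible of it).
- r.masks_of(label, camera): "mask" (480x640 bool, what is visible of it) and "position" ([row, column] in pixels, amid what is visible of it).
The state is a dict: "clock": time; "qpos": joint angles; "qvel": joint speeds; "effort": joint torques, N m; "tcp_pos": TCP position; "tcp_rot": TCP orientation; "wrist_force": force on the tool from outside, world axes, zero at the start; "moment": the same for the moment, N m; "opening": opening from 0.0 (shut) to 1.0 (fully open); "grip_force": force on a finger pad.
Only numpy, scipy, OpenCV 4.12 (cv2) and the standard library are available. Lean on these libraries where they do the work, as an engineer would, in place of code of your own. Each camera call takes 0.05 s, during which the arm holds its last target. There are 200 camera calls.

## Working session

There is one attempt and no reset: what is moved stays moved. The work goes in short steps, Python scripts to look and compute and a tool call to move; the robot and the scene stay as the last step left them, time stands still between calls to the robot, and variables do not carry over. Pictures are saved under pics/ and viewed, at most 14 in all, crops included, and the job is handed in when it is done.

```bash
mkdir -p pics
```

Run:
```python
from cell import r
import cv2
for n in("top","side"):
    c=r.camera(n); cv2.imwrite(f"pics/{n}0.png",c["image"][...,::-1]); print(n,c["mtx"],c["world_to_cam"], [k for k in c])
    for l in ["block_yellow","block_red","block_blue","block_black","tray_yellow","tray_red","tray_blue","tray_black","mixing_cup"]:
        print(l,[(round(d["p"],2),[round(float(v)) for v in d["position"]]) for d in r.recognise(l,n)])
print(r.observe(), r.tcp_to_grasp)
```

```text
top [[463.40293655   0.         321.17710528]
 [  0.         463.40293655 233.55983354]
 [  0.           0.           1.        ]] [[-1.07877888e-02 -9.99941639e-01  5.85364060e-04  1.11526586e-01]
 [ 9.96025792e-01 -1.06937816e-02  8.84209556e-02 -4.52714121e-01]
 [-8.84095355e-02  1.53690430e-03  9.96083025e-01 -1.29060365e+00]
 [ 0.00000000e+00  0.00000000e+00  0.00000000e+00  1.00000000e+00]] ['image', 'mtx', 'world_to_cam']
block_yellow [(0.71, [235, 175]), (0.69, [199, 247]), (0.67, [220, 200]), (0.61, [290, 303]), (0.5, [222, 281])]
block_red [(0.56, [212, 444]), (0.49, [197, 243]), (0.38, [244, 326])]
block_blue [(0.64, [195, 249])]
block_black [(0.53, [206, 258])]
tray_yellow [(0.59, [207, 444])]
tray_red [(0.56, [245, 321])]
tray_blue [(0.82, [240, 391])]
tray_black [(0.74, [186, 363])]
mixing_cup [(0.71, [199, 409])]
side [[456.34019379   0.         313.80577295]
 [  0.         456.34019379 237.04731694]
 [  0.           0.           1.        ]] [[-0.96475077 -0.2620587   0.0241079   0.47629344]
 [ 0.15104502 -0.47637912  0.86616877 -0.07575249]
 [-0.21550256  0.83927836 
[... 633 characters left out ...]
7,
        1.33103346e+00, -2.23390019e-01]), 'qvel': array([ 0.00123324, -0.00066357, -0.0002426 ,  0.00155932, -0.00023002,
        0.00031063]), 'effort': array([ 1.26947820e-03, -4.12169337e+01, -2.59897560e+01, -9.45494162e-05,
        6.05580663e-04,  6.96009053e-06]), 'tcp_pos': array([0.16155268, 0.49950999, 0.19506806]), 'tcp_rot': array([[-9.51476301e-01,  3.07722026e-01, -5.08992051e-05],
       [ 3.07722029e-01,  9.51476298e-01, -8.45094199e-05],
       [ 2.24239774e-05, -9.60715170e-05, -9.99999995e-01]]), 'wrist_force': array([-0.79779361,  0.16059417,  0.50520848]), 'moment': array([0.02328829, 0.00344677, 0.00125298]), 'grip_force': 0.0, 'opening': 0.9983056996172054} -0.0187
```

Run:
```python
import cv2
a=cv2.imread("pics/top0.png")[140:320,140:480]; cv2.imwrite("pics/top0c.png",cv2.resize(a,None,fx=2.35,fy=2.35,interpolation=cv2.INTER_CUBIC))
```

```text
(no output)
```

View pics/side0.png

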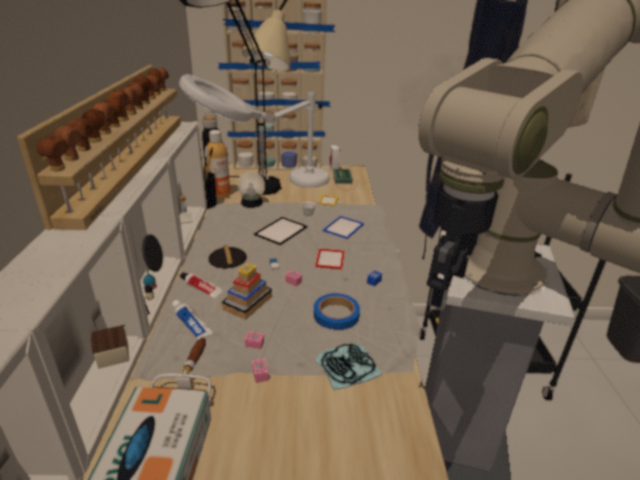

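View pics/top0c.png

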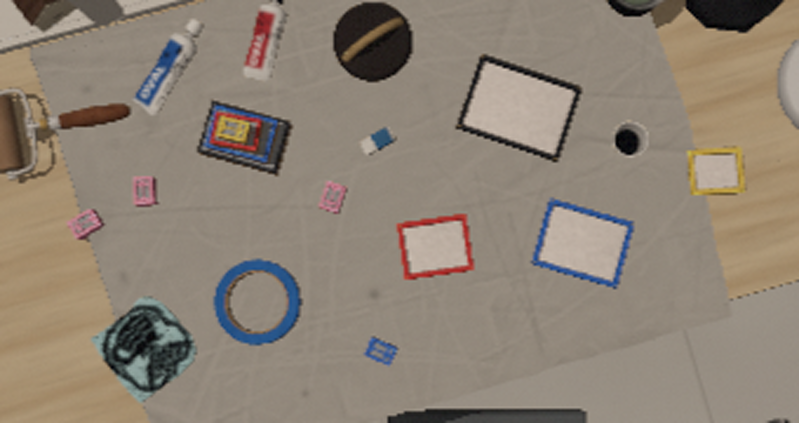

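The side view shows the pile at about (247,290), with yellow on top at (247,270). The trays are black (279,232), blue (345,228), red (330,259) and yellow (328,201), and the cup is at (308,210). In the top crop the pile is at full-image (242,197).

Candidates that could be taken for block_yellow:
- top of the pile (240,195)
- pink blocks at (201,221), (176,235) and (281,223)
- blue block at (302,289)

I choose the yellow one on the pile.

Create h.py:
```python
import numpy as np, cv2
from cell import r
from scipy.optimize import minimize
B=dict(yellow=(.024,.034),red=(.038,.054),blue=(.052,.076),black=(.066,.100))
T={k:(a+.032,b+.032) for k,(a,b) in B.items()}
def proj(c,P):
    q=np.c_[P,np.ones(len(P))]@c["world_to_cam"].T
    u=np.c_[q[:,0],-q[:,1],-q[:,2]]@c["mtx"].T
    return u[:,:2]/u[:,2:]
def unproj(c,uv,z):
    d=np.linalg.inv(c["mtx"])@np.array([uv[0],uv[1],1.]); d=d*[1,-1,-1]
    R=c["world_to_cam"][:3,:3]; o=-R.T@c["world_to_cam"][:3,3]; d=R.T@d
    return o+d*(z-o[2])/d[2]
def colmask(im,col):
    h,s,v=[x.astype(int) for x in cv2.split(cv2.cvtColor(im,cv2.COLOR_RGB2HSV))]
    if col=="yellow": m=(h>17)&(h<34)&(s>120)
    if col=="red": m=((h<8)|(h>172))&(s>120)
    if col=="blue": m=(h>100)&(h<125)&(s>100)
    if col=="black": m=v<75
    return m.astype(np.uint8)
def rect(x,y,a,w,l,z):
    X=np.array([np.cos(a),np.sin(a)]);Y=np.array([-X[1],X[0]])   # x axis, y axis of thing
    return np.array([[*(np.array([x,y])+i*w/2*X+j*l/2*Y),z] for i,j in((1,1),(-1,1),(-1,-1),(1,-1))])
def poly(c,P,shape,S):
    m=np.zeros((shape[0],shape[1]),np.uint8)
    return m
def fit(c,col,size,z,px,half=45,S=6):
    """px=(row,col) near thing. returns x,y,yaw of thing's x axis, IoU"""
    r0,c0=int(px[0])-half,int(px[1])-half
    m=colmask(c["image"],col)[r0:r0+2*half,c0:c0+2*half]
    m=cv2.morphologyEx(cv2.copyMakeBorder(m,5,5,5,5,0),cv2.MORPH_CLOSE,np.ones((3,3)))[5:-5,5:-5]
    cs,_=cv2.findContours(m,cv2.RETR_EXTERNAL,cv2.CHAIN_APPROX_NONE)
    # biggest contour near the middle
    k=max(cs,key=lambda q:cv2.contourArea(q)-40*max(0,-cv2.pointPolygonTest(q,(half,half),True)))
    f=np.zeros_like(m);cv2.drawContours(f,[k],-1,1,-1)
    F=cv2.resize(f,None,fx=S,fy=S,interpolation=cv2.INTER_NEAREST)
    mo=cv2.moments(f,True); p0=unproj(c,(mo["m10"]/mo["m00"]+c0,mo["m01"]/mo["m00"]+r0),z)
    def cost(v):
        uv=proj(c,rect(*v,*size,z))
        g=np.zeros_like(F); cv2.fillPoly(g,[np.round(((uv-[c0,r0]+.5)*S-.5)*16).astype(np.int32)],1,shift=4)
        return -(g&F).sum()/(g|F).sum()
    best=min((minimize(cost,[p0[0],p0[1],a],method="Nelder-Mead",options=dict(initial_simplex=[[p0[0]+i*.004,p0[1]+j*.004,a+k*.1] for i,j,k in((0,0,0),(1,0,0),(0,1,0),(0,0,1))],xatol=1e-5,fatol=1e-5)) for a in np.arange(-1.5,1.6,.25)),key=lambda s:s.fun)
    a=(best.x[2]+np.pi/2)%np.pi-np.pi/2
    return best.x[0],best.x[1],a,-best.fun
def go(xy,z,a,o=None):
    """tool-axes shift + turn so the tool y lies along thing's x axis (yaw a)"""
    o=o or r.observe(); R=o["tcp_rot"]; d=R.T@(np.array([*xy,z])-o["tcp_pos"])
    y=np.arctan2(R[1,1],R[0,1]); t=-(a-y)   # tool z is down
    t=(t+np.pi/2)%np.pi-np.pi/2
    print("go",np.round(d,4),"turn",round(t,3),"q6",round(o["qpos"][5],2),"alt",round(t-np.sign(t)*np.pi,3))
```

Run:
```python
from h import *
c=r.camera("top"); im=c["image"].copy()
w=[("yellow",T,.008,(213,444)),("red",T,.008,(245,325)),("blue",T,.008,(243,388)),("black",T,.008,(186,361)),("yellow",B,.096,(196,240)),("red",B,.072,(196,241)),("blue",B,.048,(197,242)),("black",B,.024,(198,243))]
big=cv2.resize(im,None,fx=4,fy=4,interpolation=cv2.INTER_CUBIC)
for col,D,z,px in w:
    v=fit(c,col,D[col],z,px,half=28); print(col,"tray" if D is T else "block",np.round(v,4),"R",round(np.hypot(*v[:2]),3))
    cv2.polylines(big,[np.round((proj(c,rect(*v[:3],*D[col],z))+.5)*4).astype(int)],True,(0,255,0),1)
cup=r.masks_of("mixing_cup","top")[0]["position"]; print("cup",unproj(c,cup[::-1],.03))
go((0.5,.3),.1,0)
cv2.imwrite("pics/fit0.png",np.hstack([big[650:930,800:1180],big[650:1060,1230:1830][:280,:420]])[...,::-1])
```

```text
yellow tray [ 0.5923 -0.216   1.3002 -0.    ] R 0.63
red tray [ 0.3441  0.1306 -0.3111 -0.    ] R 0.368
blue tray [ 0.3143 -0.0177 -1.1542 -0.    ] R 0.315
black tray [ 5.78100000e-01  2.35000000e-02  1.56030000e+00 -2.39561882e+14] R 0.579
yellow block [ 0.589   0.3301  1.2749 -0.    ] R 0.675
red block [ 0.5515  0.3924 -0.4325 -0.    ] R 0.677
blue block [ 0.6187  0.2833 -0.6903 -0.    ] R 0.681
black block [ 0.6276  0.3022 -0.2345 -0.    ] R 0.697
cup [ 0.55295258 -0.14153319  0.03      ]
go [-0.3834 -0.0857  0.0951] turn 1.258 q6 -0.22 alt -1.884h.py:41: RuntimeWarning: overflow encountered in scalar negative
  return -(g&F).sum()/(g|F).sum()
```

View pics/fit0.png

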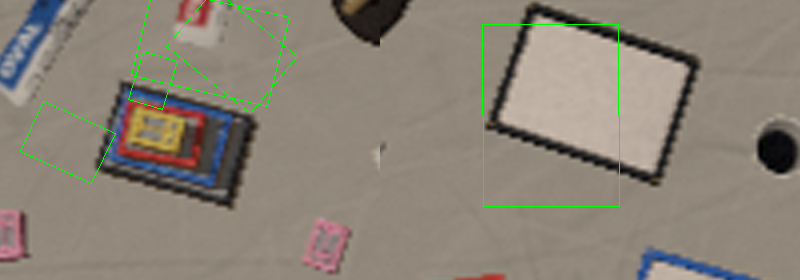

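Run:
```python
s=open('h.py').read()
s=s.replace("return -(g&F).sum()/(g|F).sum()","return -float((g&F).sum())/float((g|F).sum())")
i=s.index("def poly");j=s.index("def fit");s=s[:i]+s[j:]
open('h.py','w').write(s)
```

Create m.py:
```python
from h import *
c=r.camera("top"); im=c["image"].copy()
w=[("yellow",T,.008,(213,444)),("red",T,.008,(245,325)),("blue",T,.008,(243,388)),("black",T,.008,(186,361)),("yellow",B,.096,(196,240)),("red",B,.072,(196,241)),("blue",B,.048,(197,242)),("black",B,.024,(198,243))]
big=cv2.resize(im,None,fx=4,fy=4,interpolation=cv2.INTER_CUBIC)
for col,D,z,px in w:
    v=fit(c,col,D[col],z,px,half=28); print(col,"tray" if D is T else "block",np.round(v,4),"R",round(np.hypot(*v[:2]),3))
    cv2.polylines(big,[np.round((proj(c,rect(*v[:3],*D[col],z))+.5)*4).astype(int)],True,(0,255,0),1)
    if D is B and col=="yellow": go(v[:2],.15,v[2])
cv2.imwrite("pics/fit1.png",np.vstack([cv2.resize(big[700:900,860:1260],(800,400)),cv2.resize(big[650:1080,1200:1850],(300,199))[:,:300].repeat(1,0) if 0 else np.zeros((1,800,3),np.uint8)])[...,::-1])
```

```bash
python3 m.py
```

```text
yellow tray [ 0.5119 -0.2473  0.0314  0.9547] R 0.569
red tray [0.4237 0.0964 0.1357 0.9614] R 0.435
blue tray [ 0.426  -0.0817 -0.2896  0.9547] R 0.434
black tray [ 0.5935 -0.0075 -0.3352  0.9649] R 0.594
yellow block [ 0.5541  0.3275 -0.2179  0.8998] R 0.644
go [-0.4264 -0.0429  0.0451] turn 1.476 q6 -0.22 alt -1.666
red block [ 0.5558  0.3271 -0.1873  0.9374] R 0.645
blue block [ 0.558   0.3256 -0.2559  0.2232] R 0.646
black block [ 0.5569  0.3259 -0.283   0.492 ] R 0.645
```

View pics/fit1.png

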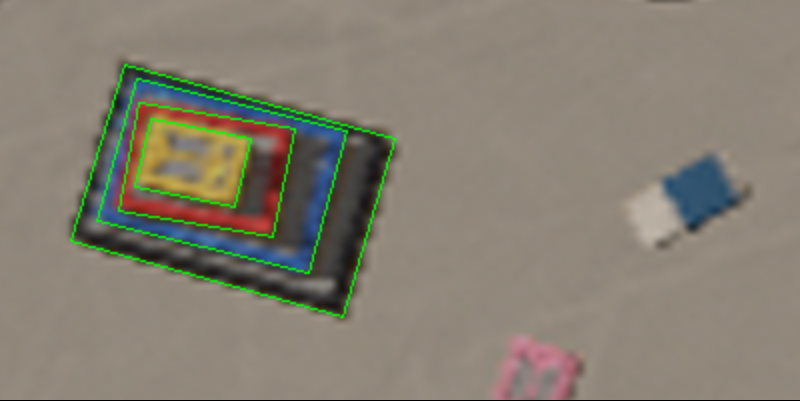

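The fits match the outlines in the crop, and the yellow block is clearly the top of the pile. I'm moving above it.

Units first: turns go in shares of pi rad. So 1.476 rad / 3.1416 = 0.4698.

>>> advance --deltas '[0.6, -0.1, -0.01, 0, 0.0955, 0.6, -0.2, -0.02, 0, 0.191, 0.6, -0.3, -0.03, 0.02, 0.2865, 0.6, -0.426, -0.043, 0.045, 0.382, 0.6, -0.426, -0.043, 0.045, 0.4698, 0.6, -0.426, -0.043, 0.045, 0.4698, 0.6, -0.426, -0.043, 0.045, 0.4698, 0.6, -0.426, -0.043, 0.045, 0.4698, 0.6, -0.426, -0.043, 0.045, 0.4698, 0.6, -0.426, -0.043, 0.045, 0.4698, 0.6, -0.426, -0.043, 0.045, 0.4698, 0.6, -0.426, -0.043, 0.045, 0.4698, 0.6, -0.426, -0.043, 0.045, 0.4698, 0.6, -0.426, -0.043, 0.045, 0.4698]' --force 30

```text
clock: 2.55
tcp_pos: [0.5533, 0.328, 0.1505]
tcp_rot: [[0.214, 0.977, 0.001], [0.977, -0.214, 0.0], [0.0, 0.0, -1.0]]
wrist_force: [-0.8, -0.1, 0.5]
opening: 0.601
grip_force: 0.0
```

Run:
```python
from h import *
go((.5541,.3275),.0795,-.2179); print(r.observe()["qpos"].round(2))
c=r.camera("side");cv2.imwrite("pics/s1.png",cv2.resize(c["image"][150:350,140:380],None,fx=3,fy=3,interpolation=cv2.INTER_CUBIC)[...,::-1])
```

```text
go [-0.0003  0.0009  0.071 ] turn 0.002 q6 0.57 alt -3.139
[ 0.35  0.61  1.17 -0.    1.37  0.57]
```

View pics/s1.png

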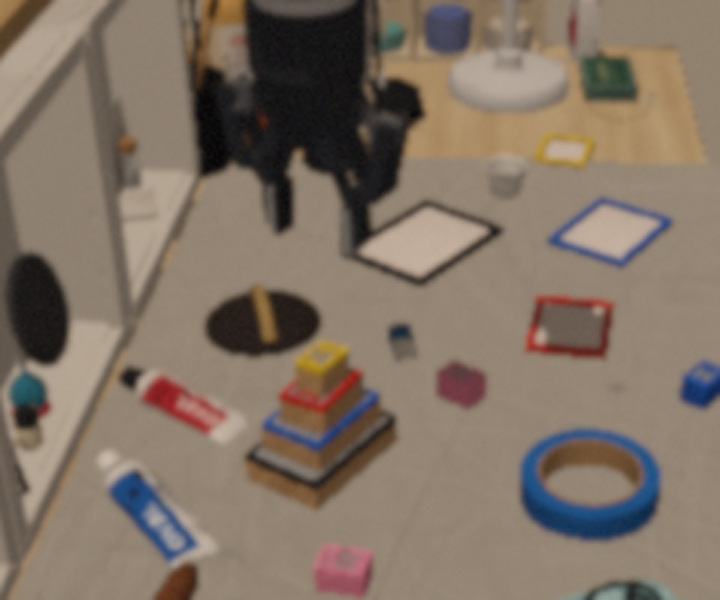

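Run:
```python
from h import *
c=r.camera("side");im=c["image"]
P=np.array([[.5541,.3275,.096],[.5533,.328,.15],[.5533,.328,.1],[.5533,.328,.2]])
uv=proj(c,P); print(uv.round(1), ((uv-[140,150])*3).round())
t=r.camera("top");print(proj(t,P).round(1))
cv2.imwrite("pics/st2.png",np.hstack([cv2.resize(im[190:300,180:320],None,fx=2.8,fy=2.8),cv2.resize(t["image"][140:250,170:310],None,fx=2.8,fy=2.8)])[...,::-1])
```

```text
[[247.4 267.5]
 [246.4 246. ]
 [247.6 266.1]
 [245.2 224.8]] [[322. 352.]
 [319. 288.]
 [323. 348.]
 [315. 224.]]
[[238.5 194.7]
 [234.6 191.4]
 [238.  194.8]
 [230.8 187.8]]
```

View pics/st2.png

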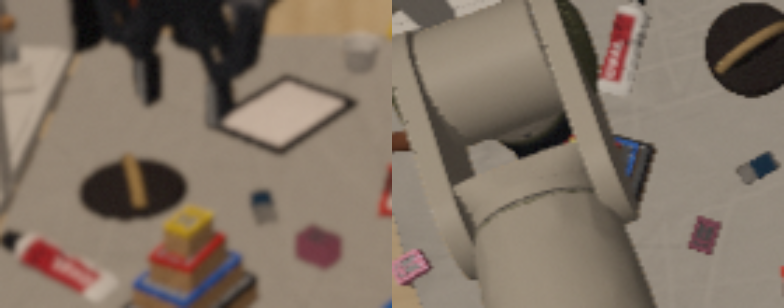

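>>> advance --deltas '[0, 0, 0, 0, 0, 0, 0, 0, 0, 0, 0, 0, 0, 0, 0, 0, 0, 0, 0, 0, 0, 0, 0, 0, 0, 0, 0, 0, 0, 0]' --force 30

```text
clock: 3.3
tcp_pos: [0.5537, 0.3275, 0.1501]
tcp_rot: [[0.216, 0.976, 0.0], [0.976, -0.216, 0.0], [0.0, 0.0, -1.0]]
wrist_force: [0.7, 0.4, 0.3]
opening: -0.002
grip_force: 0.0
```

Run:
```python
from h import *
c=r.camera("side");im=c["image"]
P=np.array([[.162,.5,.195],[.162,.5,.235]])
print(proj(c,P).round(1))
a=cv2.imread("pics/side0.png")[...,::-1]
cv2.imwrite("pics/st3.png",np.hstack([cv2.resize(im[190:300,180:320],None,fx=2.8,fy=2.8),cv2.resize(a[220:330,380:520],None,fx=2.8,fy=2.8)])[...,::-1])
```

```text
[[440.9 316.2]
 [445.3 295.1]]
```

View pics/st3.png

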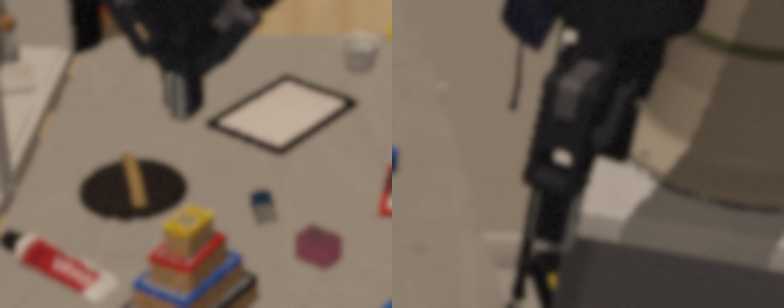

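The finger tips appear about 15 px higher in the side view than the reported TCP projects. I'll go down carefully, still above the block, to see whether that is a height or a horizontal error.

>>> advance --deltas '[0.6, 0, 0, 0.01, 0, 0.6, 0, 0, 0.02, 0, 0.6, 0, 0, 0.03, 0, 0.6, 0, 0, 0.045, 0, 0.6, 0, 0, 0.045, 0, 0.6, 0, 0, 0.045, 0]' --force 30

```text
clock: 3.95
tcp_pos: [0.5536, 0.3275, 0.1048]
tcp_rot: [[0.216, 0.976, -0.001], [0.976, -0.216, -0.0], [-0.0, -0.001, -1.0]]
wrist_force: [0.2, 0.4, 0.5]
opening: 0.599
grip_force: 0.0
```

Run:
```python
from h import *
c=r.camera("side");im=c["image"]
t=r.camera("top")["image"]
print(proj(c,r.observe()["tcp_pos"][None]))
cv2.imwrite("pics/st4.png",np.hstack([cv2.resize(im[190:300,180:320],None,fx=3,fy=3),cv2.resize(t[100:320,130:390],None,fx=1.4,fy=1.5)])[...,::-1])
```

```text
[[247.19605475 263.68787055]]
```

View pics/st4.png

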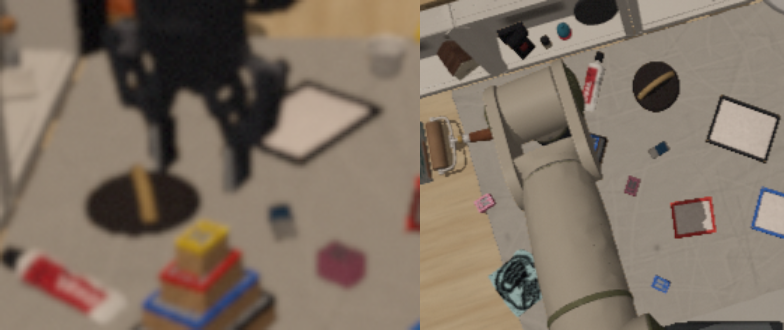

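>>> advance --deltas '[0.6, 0, 0, 0.01, 0, 0.6, 0, 0, 0.02, 0, 0.6, 0, 0, 0.025, 0, 0.6, 0, 0, 0.025, 0]' --force 30

```text
clock: 4.45
tcp_pos: [0.5531, 0.3273, 0.0788]
tcp_rot: [[0.216, 0.976, -0.002], [0.976, -0.216, -0.001], [-0.001, -0.002, -1.0]]
wrist_force: [-0.5, 1.0, -0.4]
opening: 0.597
grip_force: 0.0
```

Run:
```python
from h import *
c=r.camera("side");im=c["image"]
print(proj(c,r.observe()["tcp_pos"][None]))
cv2.imwrite("pics/st5.png",cv2.resize(im[200:310,190:310],None,fx=5,fy=5,interpolation=cv2.INTER_CUBIC)[...,::-1])
```

```text
[[248.04284146 273.84564157]]
```

View pics/st5.png

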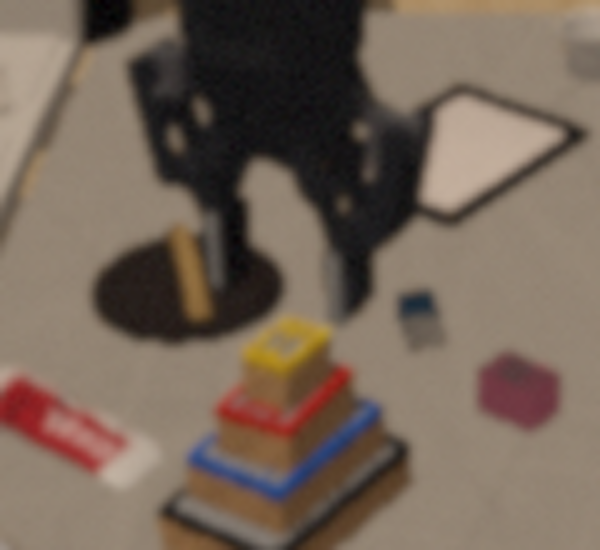

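>>> advance --deltas '[0.6, 0, 0, 0.01, 0, 0.6, 0, 0, 0.02, 0, 0.6, 0, 0, 0.022, 0, 0.6, 0, 0, 0.022, 0]' --force 30

```text
clock: 4.9
tcp_pos: [0.5534, 0.3274, 0.0574]
tcp_rot: [[0.216, 0.976, -0.001], [0.976, -0.216, -0.0], [-0.001, -0.001, -1.0]]
wrist_force: [0.6, 0.2, 0.5]
opening: 0.601
grip_force: 0.0
```

Run:
```python
from h import *
c=r.camera("side");im=c["image"]
cv2.imwrite("pics/st6.png",cv2.resize(im[220:310,200:300],None,fx=6,fy=6,interpolation=cv2.INTER_CUBIC)[...,::-1])
```

```text
(no output)
```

View pics/st6.png

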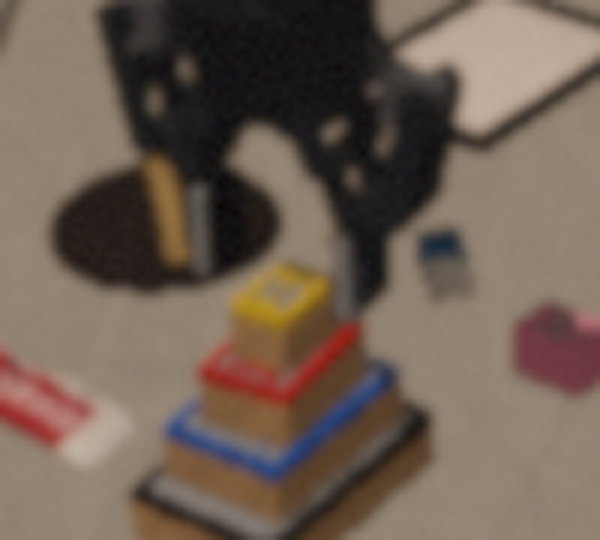

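The tips straddle the yellow block about 35 mm above the reported TCP height; the horizontal position is right. I'll lower a little and close gently to confirm.

>>> advance --deltas '[0.6, 0, 0.0006, 0.006, 0, 0.6, 0, 0.0006, 0.006, 0, 0.2, 0, 0.0006, 0.006, 0, 0.2, 0, 0.0006, 0.006, 0, 0.2, 0, 0.0006, 0.006, 0, 0.2, 0, 0.0006, 0.006, 0, 0.2, 0, 0.0006, 0.006, 0]' --force 25

```text
clock: 5.65
tcp_pos: [0.5544, 0.3275, 0.0524]
tcp_rot: [[0.216, 0.976, 0.001], [0.976, -0.216, 0.0], [0.0, 0.0, -1.0]]
wrist_force: [-0.2, 0.5, 1.5]
opening: 0.273
grip_force: 25.5
```

>>> advance --deltas '[0.2, 0, 0, 0, 0, 0.2, 0, 0, -0.01, 0, 0.2, 0, 0, -0.03, 0, 0.2, 0, 0, -0.06, 0, 0.2, 0, 0, -0.08, 0, 0.2, 0, 0, -0.08, 0]' --force 40

```text
clock: 6.25
tcp_pos: [0.5555, 0.3279, 0.1355]
tcp_rot: [[0.216, 0.976, 0.005], [0.976, -0.216, 0.002], [0.003, 0.005, -1.0]]
wrist_force: [0.3, 0.0, -0.5]
opening: 0.266
grip_force: 40.8
```

Run:
```python
from h import *
go((.5119,-.2473),.1,.0314)
c=r.camera("top")
print(colmask(c["image"],"yellow")[185:205,230:250].sum())
```

```text
go [-0.5711  0.0816  0.0342] turn -0.249 q6 0.57 alt 2.892
3
```

To row units: -0.249 rad / 3.1416 = -0.0793.

>>> advance --deltas '[0.2, -0.05, 0.007, 0, 0, 0.2, -0.1, 0.014, 0, 0, 0.2, -0.15, 0.02, 0, 0, 0.2, -0.2, 0.03, 0, -0.0159, 0.2, -0.25, 0.035, 0, -0.0318, 0.2, -0.3, 0.042, 0, -0.0477, 0.2, -0.35, 0.05, 0, -0.0637, 0.2, -0.4, 0.057, 0, -0.0793, 0.2, -0.45, 0.064, 0, -0.0793, 0.2, -0.5, 0.071, 0, -0.0793, 0.2, -0.54, 0.077, 0, -0.0793, 0.2, -0.5711, 0.0816, 0, -0.0793, 0.2, -0.5711, 0.0816, 0, -0.0793, 0.2, -0.5711, 0.0816, 0.01, -0.0793, 0.2, -0.5711, 0.0816, 0.03, -0.0793, 0.2, -0.5711, 0.0816, 0.04, -0.0793, 0.2, -0.5711, 0.0816, 0.04, -0.0793, 0.2, -0.5711, 0.0816, 0.04, -0.0793, 0.2, -0.5711, 0.0816, 0.04, -0.0793]'

```text
clock: 8.2
tcp_pos: [0.5108, -0.2477, 0.0928]
tcp_rot: [[-0.031, 1.0, 0.001], [1.0, 0.031, -0.001], [-0.001, 0.001, -1.0]]
wrist_force: [-0.2, -0.7, 0.6]
opening: 0.264
grip_force: 40.8
```

Run:
```python
from h import *
go((.5119,-.2473),-.015,.0314)
```

```text
go [0.0005 0.001  0.1078] turn 0.0 q6 -0.69 alt -3.141
```

>>> advance --deltas '[0.2, 0, 0.001, 0.02, 0, 0.2, 0, 0.001, 0.045, 0, 0.2, 0, 0.001, 0.07, 0, 0.2, 0, 0.001, 0.09, 0, 0.2, 0, 0.001, 0.1, 0, 0.2, 0, 0.001, 0.104, 0, 0.2, 0, 0.001, 0.104, 0, 0.2, 0, 0.001, 0.104, 0]'

```text
clock: 9.0
tcp_pos: [0.512, -0.2482, -0.0109]
tcp_rot: [[-0.031, 1.0, 0.001], [1.0, 0.031, -0.001], [-0.001, 0.001, -1.0]]
wrist_force: [0.3, -0.6, -1.0]
opening: 0.263
grip_force: 40.8
```

>>> advance --deltas '[0.2, 0, 0, 0.002, 0, 0.2, 0, 0, 0.004, 0, 0.2, 0, 0, 0.005, 0, 0.2, 0, 0, 0.005, 0]'

```text
clock: 9.4
tcp_pos: [0.5115, -0.2478, -0.0165]
tcp_rot: [[-0.031, 1.0, 0.0], [1.0, 0.031, -0.0], [-0.0, 0.0, -1.0]]
wrist_force: [-1.2, 1.1, 3.8]
opening: 0.267
grip_force: 41.2
```

>>> advance --deltas '[0.35, 0, 0, 0, 0, 0.6, 0, 0, 0, 0, 0.6, 0, 0, 0, 0, 0.6, 0, 0, 0, 0, 0.6, 0, 0, -0.02, 0, 0.6, 0, 0, -0.06, 0, 0.7, 0, 0, -0.1, 0, 0.7, 0, 0, -0.13, 0, 0.7, 0, 0, -0.14, 0, 0.7, 0, 0, -0.14, 0]' --force 20

```text
clock: 10.4
tcp_pos: [0.5118, -0.2481, 0.1239]
tcp_rot: [[-0.031, 1.0, 0.002], [1.0, 0.031, -0.001], [-0.001, 0.002, -1.0]]
wrist_force: [-0.1, 0.2, -0.2]
opening: 0.699
grip_force: 0.0
```

Run:
```python
from h import *
c=r.camera("top")
for col,z,px in [("red",.072,(196,241)),("blue",.048,(197,242)),("black",.024,(198,243))]:
    v=fit(c,col,B[col],z,px,half=28); print(col,np.round(v,4))
    if col=="red": go(v[:2],.13,v[2])
```

```text
red [ 0.5558  0.3271 -0.1682  0.9371]
go [ 0.573   0.0625 -0.0074] turn 0.199 q6 -0.69 alt -2.942
blue [ 0.558   0.3256 -0.2532  0.2165]
black [ 0.5568  0.326  -0.2856  0.4683]
```

To row units: 0.19 rad / 3.1416 = 0.0605.

>>> advance --deltas '[0.7, 0.05, 0.0055, -0.007, 0, 0.7, 0.1, 0.011, -0.007, 0, 0.7, 0.15, 0.016, -0.007, 0, 0.7, 0.2, 0.022, -0.007, 0, 0.7, 0.25, 0.027, -0.007, 0.0159, 0.7, 0.3, 0.033, -0.007, 0.0318, 0.7, 0.35, 0.038, -0.007, 0.0477, 0.7, 0.4, 0.044, -0.007, 0.0605, 0.7, 0.45, 0.05, -0.007, 0.0605, 0.7, 0.5, 0.055, -0.007, 0.0605, 0.7, 0.54, 0.059, -0.007, 0.0605, 0.7, 0.573, 0.0625, -0.007, 0.0605, 0.7, 0.573, 0.0625, -0.007, 0.0605, 0.7, 0.573, 0.0625, -0.007, 0.0605, 0.7, 0.573, 0.0625, -0.007, 0.0605, 0.7, 0.573, 0.0625, -0.007, 0.0605]'

```text
clock: 12.05
tcp_pos: [0.5562, 0.3257, 0.1297]
tcp_rot: [[0.16, 0.987, -0.001], [0.987, -0.16, -0.0], [-0.0, -0.001, -1.0]]
wrist_force: [0.3, 0.4, 0.2]
opening: 0.699
grip_force: 0.0
```

Run:
```python
from h import *
go((.5558,.3271),.024,-.175)
c=r.camera("top")
v=fit(c,"yellow",T["yellow"],.008,(213,444),half=28); print(v)
im=c["image"]
cv2.imwrite("pics/y.png",cv2.resize(im[185:241,415:475],None,fx=8,fy=8,interpolation=cv2.INTER_CUBIC)[...,::-1])
# block inside tray
m=colmask(im,"yellow"); 
P=rect(*v[:3],.034,.044,.027); uv=proj(c,P); g=np.zeros_like(m); cv2.fillPoly(g,[uv.round().astype(int)],1)
mm=cv2.morphologyEx(m&g,cv2.MORPH_CLOSE,np.ones((3,3))); ys,xs=np.nonzero(mm); print(len(xs),unproj(c,(xs.mean(),ys.mean()),.027),v[:2])
```

```text
go [ 0.0014 -0.0006  0.1057] turn 0.015 q6 0.51 alt -3.127
(np.float64(0.5119285868224352), np.float64(-0.24724296513789162), np.float64(0.02899911683482781), np.float64(0.9560171408165694))
136 [ 0.51054347 -0.25087439  0.027     ] (np.float64(0.5119285868224352), np.float64(-0.24724296513789162))
```

View pics/y.png

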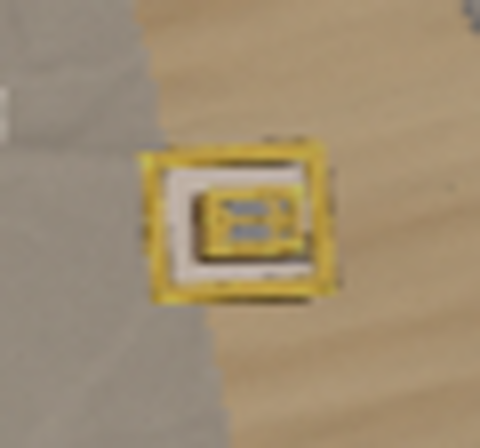

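The crop shows the yellow block face up in the yellow tray (about (446,212)), upright and near the centre. Next is the red block.

To row units: 0.015 rad / 3.1416 = 0.0048.

>>> advance --deltas '[0.7, 0.001, -0.0005, 0.03, 0.0048, 0.7, 0.001, -0.0005, 0.06, 0.0048, 0.7, 0.001, -0.0005, 0.09, 0.0048, 0.7, 0.001, -0.0005, 0.1057, 0.0048, 0.7, 0.001, -0.0005, 0.1057, 0.0048, 0.7, 0.001, -0.0005, 0.1057, 0.0048, 0.4, 0.001, -0.0005, 0.1057, 0.0048, 0.35, 0.001, -0.0005, 0.1057, 0.0048, 0.35, 0.001, -0.0005, 0.1057, 0.0048, 0.35, 0.001, -0.0005, 0.1057, 0.0048, 0.35, 0.001, -0.0005, 0.1057, 0.0048]' --force 25

```text
clock: 13.2
tcp_pos: [0.5567, 0.3282, 0.0262]
tcp_rot: [[0.173, 0.985, 0.003], [0.985, -0.173, 0.001], [0.001, 0.003, -1.0]]
wrist_force: [-0.7, 0.4, 7.0]
opening: 0.435
grip_force: 25.9
```

Run:
```python
from h import *
c=r.camera("top"); print(unproj(c,(446.1,212.3),.027))
c=r.camera("side"); im=c["image"]
cv2.imwrite("pics/s7.png",cv2.resize(im[240:320,200:300],None,fx=7,fy=7,interpolation=cv2.INTER_CUBIC)[...,::-1])
```

```text
[ 0.50977358 -0.2468905   0.027     ]
```

View pics/s7.png

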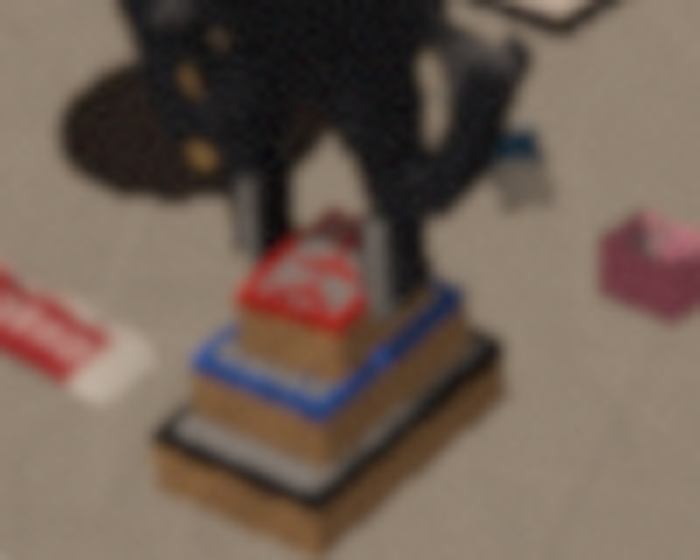

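>>> advance --deltas '[0.35, 0, 0, 0, 0, 0.35, 0, 0, -0.008, 0, 0.35, 0, 0, -0.03, 0, 0.35, 0, 0, -0.06, 0, 0.35, 0, 0, -0.085, 0, 0.35, 0, 0, -0.085, 0, 0.35, 0, 0, -0.085, 0]' --force 40

```text
clock: 14.0
tcp_pos: [0.5556, 0.3279, 0.1095]
tcp_rot: [[0.173, 0.985, 0.0], [0.985, -0.173, 0.0], [0.0, 0.0, -1.0]]
wrist_force: [0.1, -0.1, -1.4]
opening: 0.431
grip_force: 40.5
```

Run:
```python
from h import *
o=r.observe();print(o["wrist_force"],o["tcp_pos"])
go((.4237,.0964),.11,.1357)
c=r.camera("top")
for col,z,px in [("red",T,(245,325)),]: print(fit(c,"red",T["red"],.008,px,half=28))
```

```text
[ 0.09694336 -0.14503517 -1.37857606] [0.55563903 0.32791481 0.109475  ]
go [-0.2509 -0.0899 -0.0006] turn -0.31 q6 0.53 alt 2.832
(np.float64(0.4237318780870046), np.float64(0.09640773661150315), np.float64(0.1357299460639354), np.float64(0.9613708545682842))
```

To row units: -0.31 rad / 3.1416 = -0.0987.

>>> advance --deltas '[0.35, -0.045, -0.016, 0, 0, 0.35, -0.09, -0.032, 0, -0.0191, 0.35, -0.14, -0.05, 0, -0.0382, 0.35, -0.19, -0.068, 0, -0.0637, 0.35, -0.23, -0.082, 0, -0.0828, 0.35, -0.251, -0.09, 0, -0.0987, 0.35, -0.251, -0.09, 0, -0.0987, 0.35, -0.251, -0.09, 0, -0.0987, 0.35, -0.251, -0.09, 0.04, -0.0987, 0.35, -0.251, -0.09, 0.07, -0.0987, 0.35, -0.251, -0.09, 0.09, -0.0987, 0.35, -0.251, -0.09, 0.09, -0.0987, 0.35, -0.251, -0.09, 0.09, -0.0987]'

```text
clock: 15.35
tcp_pos: [0.424, 0.0969, 0.0196]
tcp_rot: [[-0.136, 0.991, -0.0], [0.991, 0.136, 0.0], [0.0, -0.0, -1.0]]
wrist_force: [-0.3, 0.5, -0.2]
opening: 0.43
grip_force: 40.5
```

Run:
```python
from h import *
go((.4237,.0964),-.021,.1357)
```

```text
go [-0.0004 -0.0004  0.0406] turn 0.001 q6 -0.18 alt -3.141
```

>>> advance --deltas '[0.35, 0, 0, 0.02, 0, 0.35, 0, 0, 0.034, 0, 0.35, 0, 0, 0.038, 0, 0.35, 0, 0, 0.038, 0, 0.35, 0, 0, 0.038, 0]'

```text
clock: 15.85
tcp_pos: [0.4244, 0.0964, -0.0177]
tcp_rot: [[-0.136, 0.991, 0.002], [0.991, 0.136, -0.0], [-0.0, 0.002, -1.0]]
wrist_force: [-0.6, 0.4, -1.6]
opening: 0.434
grip_force: 40.5
```

>>> advance --deltas '[0.35, 0, 0, 0.001, 0, 0.35, 0, 0, 0.002, 0, 0.35, 0, 0, 0.003, 0, 0.35, 0, 0, 0.003, 0]'

```text
clock: 16.25
tcp_pos: [0.4245, 0.0963, -0.0189]
tcp_rot: [[-0.136, 0.991, 0.002], [0.991, 0.136, -0.0], [-0.001, 0.002, -1.0]]
wrist_force: [-11.8, -0.3, 38.3]
opening: 0.432
grip_force: 44.7
```

>>> advance --deltas '[0.35, 0, 0, -0.002, 0, 0.35, 0, 0, -0.002, 0, 0.5, 0, 0, -0.002, 0, 0.7, 0, 0, -0.002, 0, 0.7, 0, 0, -0.002, 0, 0.7, 0, 0, -0.002, 0, 0.8, 0, 0, -0.03, 0, 0.85, 0, 0, -0.06, 0, 0.85, 0, 0, -0.1, 0, 0.85, 0, 0, -0.13, 0, 0.85, 0, 0, -0.13, 0, 0.85, 0, 0, -0.13, 0]' --force 20

```text
clock: 17.45
tcp_pos: [0.4236, 0.0963, 0.1083]
tcp_rot: [[-0.136, 0.991, 0.0], [0.991, 0.136, -0.0], [-0.0, 0.0, -1.0]]
wrist_force: [0.4, 0.6, 0.3]
opening: 0.853
grip_force: 0.0
```

Run:
```python
from h import *
c=r.camera("top")
for col,z,px in [("blue",.048,(197,242)),("black",.024,(198,243))]:
    v=fit(c,col,B[col],z,px,half=28); print(col,np.round(v,4))
    if col=="blue": go(v[:2],.1,v[2])
```

```text
blue [ 0.5581  0.3259 -0.2503  0.9537]
go [0.2092 0.1649 0.0074] turn 0.386 q6 -0.18 alt -2.755
black [ 0.5567  0.326  -0.2827  0.317 ]
```

Units first: turns go in shares of pi rad. So 0.386 rad / 3.1416 = 0.1229.

>>> advance --deltas '[0.85, 0.04, 0.032, 0, 0.0191, 0.85, 0.08, 0.063, 0, 0.0382, 0.85, 0.12, 0.095, 0, 0.0637, 0.85, 0.16, 0.126, 0, 0.0891, 0.85, 0.19, 0.15, 0.007, 0.1082, 0.85, 0.209, 0.165, 0.007, 0.1229, 0.85, 0.209, 0.165, 0.007, 0.1229, 0.85, 0.209, 0.165, 0.007, 0.1229, 0.85, 0.209, 0.165, 0.007, 0.1229, 0.85, 0.209, 0.165, 0.007, 0.1229, 0.85, 0.209, 0.165, 0.007, 0.1229]'

```text
clock: 18.6
tcp_pos: [0.5588, 0.3251, 0.1017]
tcp_rot: [[0.248, 0.969, 0.0], [0.969, -0.248, 0.0], [0.0, 0.0, -1.0]]
wrist_force: [0.1, -0.2, -0.0]
opening: 0.85
grip_force: 0.0
```

Run:
```python
from h import *
go((.5581,.3259),-.006,-.2503)
c=r.camera("top")
v=fit(c,"red",T["red"],.008,(245,325),half=28); print(np.round(v,4))
im=c["image"].copy()
# mask out everything but inside of tray
P=rect(*v[:3],.054,.070,.012); g=np.zeros(im.shape[:2],np.uint8); cv2.fillPoly(g,[proj(c,P).round().astype(int)],1)
im[g==0]=255; c2=dict(c,image=im); b=fit(c2,"red",B["red"],.027,(245,325),half=28); print("red block",np.round(b,4))
```

```text
go [ 0.0006 -0.0009  0.1077] turn -0.0 q6 0.6 alt 3.141
[0.4237 0.0964 0.1357 0.9614]
red block [0.4228 0.0958 0.1431 0.8628]
```

Red is within 1 mm of the tray centre. Next is blue.

>>> advance --deltas '[0.85, 0.0006, -0.0008, 0.03, 0, 0.85, 0.0006, -0.0008, 0.06, 0, 0.85, 0.0006, -0.0008, 0.09, 0, 0.85, 0.0006, -0.0008, 0.1077, 0, 0.85, 0.0006, -0.0008, 0.1077, 0, 0.85, 0.0006, -0.0008, 0.1077, 0, 0.6, 0.0006, -0.0008, 0.1077, 0, 0.52, 0.0006, -0.0008, 0.1077, 0, 0.52, 0.0006, -0.0008, 0.1077, 0, 0.52, 0.0006, -0.0008, 0.1077, 0, 0.52, 0.0006, -0.0008, 0.1077, 0]' --force 25

```text
clock: 19.75
tcp_pos: [0.5591, 0.3268, -0.0046]
tcp_rot: [[0.247, 0.969, 0.003], [0.969, -0.247, 0.001], [0.001, 0.002, -1.0]]
wrist_force: [-0.2, -1.2, 5.9]
opening: 0.6
grip_force: 27.3
```

>>> advance --deltas '[0.52, 0, 0, 0, 0, 0.52, 0, 0, -0.008, 0, 0.52, 0, 0, -0.03, 0, 0.52, 0, 0, -0.06, 0, 0.52, 0, 0, -0.085, 0, 0.52, 0, 0, -0.085, 0, 0.52, 0, 0, -0.085, 0]' --force 40

```text
clock: 20.45
tcp_pos: [0.558, 0.3265, 0.0787]
tcp_rot: [[0.247, 0.969, 0.0], [0.969, -0.247, 0.0], [0.0, 0.0, -1.0]]
wrist_force: [0.2, -0.2, -1.6]
opening: 0.596
grip_force: 42.4
```

```bash
python3 - <<'E'
from h import *
go((.426,-.0817),.09,-.2896)
E
```

```text
go [-0.4282 -0.0269 -0.0114] turn 0.04 q6 0.6 alt -3.102
```

To row units: 0.04 rad / 3.1416 = 0.0127.

>>> advance --deltas '[0.52, -0.045, -0.003, -0.011, 0, 0.52, -0.09, -0.006, -0.011, 0, 0.52, -0.14, -0.009, -0.011, 0, 0.52, -0.19, -0.012, -0.011, 0, 0.52, -0.24, -0.015, -0.011, 0, 0.52, -0.29, -0.018, -0.011, 0.0064, 0.52, -0.34, -0.021, -0.011, 0.0127, 0.52, -0.39, -0.024, -0.011, 0.0127, 0.52, -0.42, -0.027, -0.011, 0.0127, 0.52, -0.428, -0.027, -0.011, 0.0127, 0.52, -0.428, -0.027, -0.011, 0.0127, 0.52, -0.428, -0.027, -0.011, 0.0127, 0.52, -0.428, -0.027, -0.011, 0.0127, 0.52, -0.428, -0.027, 0.03, 0.0127, 0.52, -0.428, -0.027, 0.06, 0.0127, 0.52, -0.428, -0.027, 0.07, 0.0127, 0.52, -0.428, -0.027, 0.07, 0.0127, 0.52, -0.428, -0.027, 0.07, 0.0127]'

```text
clock: 22.25
tcp_pos: [0.427, -0.0815, 0.0097]
tcp_rot: [[0.285, 0.958, 0.001], [0.958, -0.285, -0.001], [-0.0, 0.002, -1.0]]
wrist_force: [-0.6, -0.5, -0.3]
opening: 0.597
grip_force: 42.3
```

Run:
```python
from h import *
go((.426,-.0817),-.0265,-.2896)
```

```text
go [-0.0005 -0.001   0.0362] turn 0.0 q6 -0.17 alt -3.141
```

>>> advance --deltas '[0.52, 0, -0.0008, 0.02, 0, 0.52, 0, -0.0008, 0.03, 0, 0.52, 0, -0.0008, 0.033, 0, 0.52, 0, -0.0008, 0.033, 0, 0.52, 0, -0.0008, 0.033, 0]'

```text
clock: 22.75
tcp_pos: [0.4258, -0.0815, -0.0237]
tcp_rot: [[0.286, 0.958, 0.001], [0.958, -0.286, -0.0], [-0.0, 0.001, -1.0]]
wrist_force: [-0.5, 0.7, -0.8]
opening: 0.597
grip_force: 42.4
```

>>> advance --deltas '[0.52, 0, 0, 0.001, 0, 0.52, 0, 0, 0.002, 0, 0.52, 0, 0, 0.002, 0]'

```text
clock: 23.05
tcp_pos: [0.4257, -0.0815, -0.0256]
tcp_rot: [[0.286, 0.958, 0.001], [0.958, -0.286, -0.0], [-0.0, 0.001, -1.0]]
wrist_force: [-3.3, -0.4, 9.4]
opening: 0.599
grip_force: 43.5
```

>>> advance --deltas '[0.65, 0, 0, -0.0005, 0, 0.8, 0, 0, -0.0005, 0, 0.8, 0, 0, -0.0005, 0, 0.8, 0, 0, -0.0005, 0, 0.85, 0, 0, -0.03, 0, 0.94, 0, 0, -0.06, 0, 0.94, 0, 0, -0.1, 0, 0.94, 0, 0, -0.12, 0, 0.94, 0, 0, -0.12, 0, 0.94, 0, 0, -0.12, 0]' --force 20

```text
clock: 24.05
tcp_pos: [0.4251, -0.0811, 0.0931]
tcp_rot: [[0.286, 0.958, -0.0], [0.958, -0.286, 0.0], [0.0, -0.0, -1.0]]
wrist_force: [-0.0, 0.1, 0.4]
opening: 0.941
grip_force: 0.0
```

Run:
```python
from h import *
c=r.camera("top")
v=fit(c,"black",B["black"],.024,(198,243),half=28); print("black",np.round(v,4))
go(v[:2],.09,v[2])
```

```text
black [ 0.5568  0.3261 -0.2788  0.9649]
go [0.4278 0.0101 0.0027] turn -0.011 q6 -0.17 alt 3.13
```

To row units: -0.01 rad / 3.1416 = -0.0032.

>>> advance --deltas '[0.94, 0.045, 0.001, 0, 0, 0.94, 0.09, 0.002, 0, 0, 0.94, 0.14, 0.003, 0, 0, 0.94, 0.19, 0.004, 0, 0, 0.94, 0.24, 0.005, 0, 0, 0.94, 0.29, 0.006, 0, 0, 0.94, 0.34, 0.008, 0, -0.0032, 0.94, 0.39, 0.01, 0, -0.0032, 0.94, 0.42, 0.01, 0, -0.0032, 0.94, 0.428, 0.01, 0, -0.0032, 0.94, 0.428, 0.01, 0, -0.0032, 0.94, 0.428, 0.01, 0, -0.0032, 0.94, 0.428, 0.01, 0, -0.0032]'

```text
clock: 25.4
tcp_pos: [0.5573, 0.3246, 0.0935]
tcp_rot: [[0.278, 0.961, -0.001], [0.961, -0.278, -0.0], [-0.001, -0.001, -1.0]]
wrist_force: [-0.1, 0.4, -1.1]
opening: 0.945
grip_force: 0.0
```

Run:
```python
from h import *
go((.5568,.3261),-.033,-.2788)
a=cv2.imread("pics/top0.png")[...,::-1]; c=r.camera("top"); c0=dict(c,image=a)
p=unproj(c0,(248.5,172.5),.01)[:2]-[.5568,.3261]; A=-.2788; print("tube end in block frame",p@[np.cos(A),np.sin(A)],p@[-np.sin(A),np.cos(A)])
v=fit(c,"blue",T["blue"],.008,(243,388),half=28); print(np.round(v,4))
im=c["image"].copy(); P=rect(*v[:3],.068,.092,.012); g=np.zeros(im.shape[:2],np.uint8); cv2.fillPoly(g,[proj(c,P).round().astype(int)],1)
im[g==0]=255; b=fit(dict(c,image=im),"blue",B["blue"],.027,(243,388),half=28); print("blue block",np.round(b,4))
```

```text
go [ 0.0013 -0.0008  0.1265] turn -0.003 q6 0.63 alt 3.139
tube end in block frame 0.07725392989965729 0.009812695759765276
[ 0.426  -0.0817 -0.2896  0.9547]
blue block [ 0.4238 -0.0814 -0.2946  0.947 ]
```

>>> advance --deltas '[0.94, 0.0012, -0.0008, 0.04, 0, 0.94, 0.0012, -0.0008, 0.08, 0, 0.94, 0.0012, -0.0008, 0.11, 0, 0.94, 0.0012, -0.0008, 0.1265, 0, 0.94, 0.0012, -0.0008, 0.1265, 0, 0.94, 0.0012, -0.0008, 0.1265, 0]' --force 25

```text
clock: 26.05
tcp_pos: [0.5578, 0.3274, -0.0313]
tcp_rot: [[0.277, 0.961, 0.002], [0.961, -0.277, 0.001], [0.001, 0.002, -1.0]]
wrist_force: [0.0, -0.5, 1.1]
opening: 0.938
grip_force: 0.0
```

>>> advance --deltas '[0.75, 0, 0, 0, 0, 0.68, 0, 0, 0, 0, 0.68, 0, 0, 0, 0, 0.68, 0, 0, 0, 0, 0.68, 0, 0, 0, 0]' --force 25

```text
clock: 26.55
tcp_pos: [0.5582, 0.3277, -0.0306]
tcp_rot: [[0.276, 0.961, 0.003], [0.961, -0.276, 0.001], [0.002, 0.003, -1.0]]
wrist_force: [-0.6, -0.5, 6.4]
opening: 0.765
grip_force: 28.3
```

>>> advance --deltas '[0.68, 0, 0, 0, 0, 0.68, 0, 0, -0.008, 0, 0.68, 0, 0, -0.03, 0, 0.68, 0, 0, -0.06, 0, 0.68, 0, 0, -0.09, 0, 0.68, 0, 0, -0.11, 0, 0.68, 0, 0, -0.11, 0, 0.68, 0, 0, -0.11, 0]' --force 45

```text
clock: 27.35
tcp_pos: [0.5566, 0.3273, 0.0768]
tcp_rot: [[0.276, 0.961, -0.0], [0.961, -0.276, -0.0], [-0.0, -0.0, -1.0]]
wrist_force: [0.2, 0.3, -0.9]
opening: 0.758
grip_force: 50.9
```

```bash
python3 - <<'E'
from h import *
go((.595,-.006),.08,-.3352)
E
```

```text
go [-0.3097  0.129  -0.0032] turn 0.055 q6 0.63 alt -3.086
```

To row units: 0.055 rad / 3.1416 = 0.0175.

>>> advance --deltas '[0.68, -0.045, 0.019, 0, 0, 0.68, -0.09, 0.037, 0, 0, 0.68, -0.135, 0.056, 0, 0, 0.68, -0.18, 0.075, 0, 0, 0.68, -0.22, 0.092, 0, 0.0064, 0.68, -0.26, 0.108, 0, 0.0127, 0.68, -0.29, 0.121, 0, 0.0175, 0.68, -0.31, 0.129, 0, 0.0175, 0.68, -0.31, 0.129, 0, 0.0175, 0.68, -0.31, 0.129, 0, 0.0175, 0.68, -0.31, 0.129, 0, 0.0175, 0.68, -0.31, 0.129, 0.03, 0.0175, 0.68, -0.31, 0.129, 0.06, 0.0175, 0.68, -0.31, 0.129, 0.075, 0.0175, 0.68, -0.31, 0.129, 0.075, 0.0175, 0.68, -0.31, 0.129, 0.075, 0.0175, 0.68, -0.31, 0.129, 0.075, 0.0175]'

```text
clock: 29.05
tcp_pos: [0.5962, -0.0062, 0.0037]
tcp_rot: [[0.328, 0.945, 0.003], [0.945, -0.328, -0.001], [0.0, 0.003, -1.0]]
wrist_force: [0.5, -1.2, -1.7]
opening: 0.757
grip_force: 50.7
```

Run:
```python
from h import *
go((.595,-.006),-.0275,-.3352)
```

```text
go [-0.0002 -0.0012  0.0312] turn 0.001 q6 0.13 alt -3.141
```

>>> advance --deltas '[0.68, 0, -0.001, 0.015, 0, 0.68, 0, -0.001, 0.025, 0, 0.68, 0, -0.001, 0.028, 0, 0.68, 0, -0.001, 0.028, 0, 0.68, 0, -0.001, 0.028, 0]'

```text
clock: 29.55
tcp_pos: [0.5947, -0.006, -0.0252]
tcp_rot: [[0.329, 0.944, 0.001], [0.944, -0.329, -0.0], [0.0, 0.001, -1.0]]
wrist_force: [-0.1, -0.6, -0.8]
opening: 0.756
grip_force: 50.8
```

>>> advance --deltas '[0.68, 0, 0, 0.001, 0, 0.68, 0, 0, 0.002, 0, 0.68, 0, 0, 0.002, 0]'

```text
clock: 29.85
tcp_pos: [0.5946, -0.006, -0.0273]
tcp_rot: [[0.329, 0.944, 0.001], [0.944, -0.329, -0.0], [0.0, 0.001, -1.0]]
wrist_force: [-1.1, 0.6, 2.1]
opening: 0.755
grip_force: 51.3
```

>>> advance --deltas '[0.85, 0, 0, 0, 0, 0.95, 0, 0, 0, 0, 0.95, 0, 0, 0, 0, 0.95, 0, 0, 0, 0, 1, 0, 0, -0.03, 0, 1, 0, 0, -0.07, 0, 1, 0, 0, -0.12, 0, 1, 0.05, 0, -0.15, 0, 1, 0.1, 0, -0.15, 0, 1, 0.15, 0, -0.15, 0, 1, 0.2, 0, -0.15, 0, 1, 0.25, 0, -0.15, 0, 1, 0.3, 0, -0.15, 0, 1, 0.3, 0, -0.15, 0, 1, 0.3, 0, -0.15, 0]' --force 20

```text
clock: 31.35
tcp_pos: [0.6926, 0.2787, 0.121]
tcp_rot: [[0.327, 0.945, -0.001], [0.945, -0.327, -0.0], [-0.001, -0.001, -1.0]]
wrist_force: [1.1, -0.2, -0.4]
opening: 0.999
grip_force: 0.0
```

Run:
```python
from h import *
c=r.camera("top")
for col,px in [("yellow",(213,444)),("red",(245,325)),("blue",(243,388)),("black",(186,361))]:
    v=fit(c,col,T[col],.008,px,half=28)
    im=c["image"].copy(); s=T[col]; P=rect(*v[:3],s[0]-.016,s[1]-.016,.012); g=np.zeros(im.shape[:2],np.uint8); cv2.fillPoly(g,[proj(c,P).round().astype(int)],1)
    im[g==0]=255; b=fit(dict(c,image=im),col,B[col],.027,px,half=28); print(col,np.round(v,4),np.round(b,4))
print(unproj(c,r.masks_of("mixing_cup","top")[0]["position"][::-1],.03))
cv2.imwrite("pics/end.png",cv2.resize(c["image"][150:280,290:480],None,fx=4,fy=4,interpolation=cv2.INTER_CUBIC)[...,::-1])
```

```text
yellow [ 0.5119 -0.2473  0.0313  0.9546] [ 0.5099 -0.2458  0.0362  0.7388]
red [0.4237 0.0974 0.134  0.9457] [0.4228 0.0968 0.1629 0.9081]
blue [ 0.426  -0.0817 -0.2896  0.9547] [ 0.4238 -0.0814 -0.2946  0.947 ]
black [ 0.5933 -0.0076 -0.3321  0.9635] [ 0.5918 -0.0027 -0.9968  0.2136]
[ 0.54814903 -0.136596    0.03      ]
```

View pics/end.png

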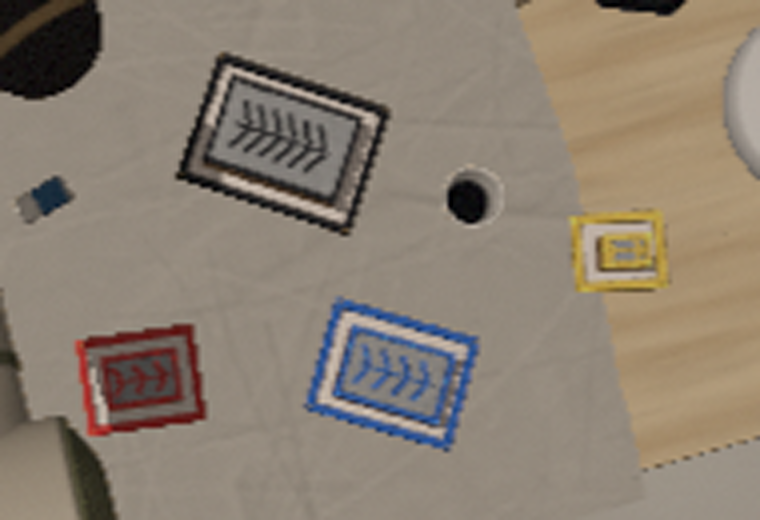

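All four blocks are face up in their own trays. The cup reading changed by a few mm, so I'll check it by comparing pixels with the first picture, and check that black is centred.

Run:
```python
from h import *
c=r.camera("top"); a=cv2.imread("pics/top0.png")[...,::-1]
A,N=[cv2.cvtColor(np.ascontiguousarray(i),cv2.COLOR_RGB2GRAY)[185:212,392:422].astype(np.float32) for i in(a,c["image"])]
print("cup shift px",cv2.phaseCorrelate(A,N),"absdiff",np.abs(A-N).mean(),(A<60).sum(),(N<60).sum(),[np.argwhere(q<60).mean(0) for q in(A,N)])
im=c["image"].copy(); P=rect(.5935,-.0075,-.335,.078,.112,.014); g=np.zeros(im.shape[:2],np.uint8); cv2.fillPoly(g,[proj(c,P).round().astype(int)],1)
im[g==0]=255
# close gaps: threshold higher for black
import h
h.colmask=lambda i,col: (cv2.cvtColor(i,cv2.COLOR_RGB2HSV)[...,2]<150).astype(np.uint8)
print(np.round(fit(dict(c,image=im),"black",B["black"],.027,(186,361),half=28),4))
```

```text
cup shift px ((0.04944256431436855, 0.43498242330339565), 0.9926204728491512) absdiff 1.9925926 84 84 [array([14.8452381, 14.4047619]), array([14.8452381, 14.4047619])]
[ 0.5917 -0.0088 -0.3705  0.7771]
```

```bash
python3 -c "
from cell import r
print(r.close_job())"
```

```text
the job is handed in; nothing more can be done
None
```

All four blocks were taken from the top down and lie face up in their own trays, within about 2–3 mm of centre by the camera; the cup did not move and the job is handed in at about 31 s.

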